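# Hold a spring clip gaping round the edge of a display card

## Task

Pick up the blue spring clip, squeeze its handles so that its jaws stand wide open, and bring it over the green tape on the edge of the upright display card, so that this edge is well inside the open jaws, at the height of the tape, without the clip touching the card. Finish like that: keep holding the clip squeezed open round the edge, level and in line with the card, so that I can slip a hair-tie card in before it closes. Do not push the display card out of its place, and leave the other goods where they lie.

Things in the scene. Friction and masses are not known exactly. Their poses are not given: they have to be found in the camera images.
- clip_pivot (a point): blue plastic spring clip like a big clothes-peg (107 mm long, 36 mm high, 70 g), lying on its side. Point on its upright hinge pin, 18 mm above its underside. x runs along the clip's middle line to the black-tipped jaws, z up the pin, y across. Jaw tips at x = +39 to +48 mm, coil radius 8 mm, handle ends at x = -61 mm. Both levers turn alike, so x stays the middle line.
- clip_grip (a point): where to squeeze: on the clip's middle line between the handles, 44 mm behind the pin, 18 mm above the underside; same axes. Across y the handles measure 50 mm here at rest (60 mm at their ends, slanting 15 degrees each), about 18 mm fully squeezed and then nearly parallel. They yield from about 5 N and reach a stop at about 9 N; 20 to 25 N holds them firmly.
- clip_lever (a joint): angle of each lever of the clip, rad: 0 = jaws shut (rest, spring-loaded), 0.35 = handles fully squeezed, when the jaw tips are 33 mm apart; it springs back to 0 when let go
- sign_edge (a point): middle of the display card's upright edge with the green tape (30 mm high), 75 mm above the table, at mid-thickness; for the robot the right-hand edge. Axes: y level from this edge into the card, z up, x square to the card's face. The card is 3 mm thick, 130 mm wide, its top 115 mm above the table; nothing stands beside or under this edge (the foot ends 20 mm further in).
- sign_foot (a point): centre of the card's wooden foot (70 mm along x, 90 mm along y, 31 mm high in the middle, 9 mm above the table), loose, 0.7 kg; same axes as the taped edge
- coasters_plum: bystander: stack of plum-coloured round coasters, 28 mm high, lying loose on the table; origin at the centre of its underside
- case_pink: bystander: pink crocheted glasses sleeve, 206 x 78 x 23 mm, lying loose on the table; origin at the centre of its underside

How it is judged (in metres and radians):
On the way:
1. the clip is off the table in the fingers, its jaws squeezed wide open (value of joint clip_lever above 0.25 rad and height (world z) of clip_pivot above 0.045 m and contact force between the fingers and clip above 2 N), for 0.2 s.
At the end, for the whole second after the job is handed in: Clip held, levers past 0.25 rad, still; taped edge 12-40 mm ahead of the pin, within 10 mm of the middle line and 15 mm of the tape's mid-height; clip along the card and pin upright to 0.4 rad; clip and robot do not touch the card (0.3 N); other goods within 30 mm, display card within 20 mm (value of joint clip_lever above 0.25 rad and contact force between the fingers and clip above 2 N and x of sign_edge in the frame of clip_pivot between 0.012 and 0.04 m and y of sign_edge in the frame of clip_pivot between -0.01 and 0.01 m and z of clip_pivot in the frame of sign_edge between -0.015 and 0.015 m and angle between the x axis of clip_pivot and the y axis of sign_edge, either way round below 0.4 rad and angle between clip_pivot's own z axis and vertical below 0.4 rad and contact force between each of clip, the arm, the fingers and sign below 0.3 N and angle between sign_edge's own z axis and vertical below 0.05 rad and linear speed of clip below 0.03 m/s and distance of each of coasters_plum, case_pink from where it was at the start of the episode below 0.03 m); the arm keeps its last pose, push and grip.
It fails at once if the display card was pushed more than 20 mm out of its place or tipped (distance of sign_foot from where it was at the start of the episode above 0.02 m or angle between sign_edge's own z axis and vertical above 0.3 rad).
It fails at once if another thing on the table was pushed more than 30 mm (distance of any of coasters_plum, case_pink from where it was at the start of the episode above 0.03 m).
It also fails if it takes over 40 s, if anything falls off the work surface, if the arm or the gripper's body presses on something with over 40 N, if the wrist force passes 120 N, or if a joint passes its speed limit or range.

## Robot

A 7-joint arm with a two-finger parallel gripper is mounted at the origin on a cart in front of the work surface, level with it; the furniture and walls round the work are solid. World frame = base frame: x ahead of the robot, y to its left, z up, the work surface at z = 0. Lengths are in m, angles in degrees, forces in N, time in s.
With the tool pointing down it reaches from about 0.4 to 0.85 m from the base axis. Payload 10.4 kg.
Tool frame: the origin (TCP) lies at the centre of the arm's flange, where the gripper is bolted on; the fingertips stand 182 mm ahead of it and the grasp point (between the pads) lies 164 mm ahead of it; x points along the fingers, z is the direction in which the jaws open and shut, and the axes are right-handed (so a half turn about x gives the same grasp; the last joint's range is limited). The gripper opens to 87 mm and grips with 3 to 60 N. Pads are 19 mm wide; open, the fingers measure 117 mm over their backs; the gripper's body (75 mm by 190 mm) begins 51 mm behind the grasp point.
Start: joints at [-69.248, 19.034, -3.707, 83.658, 1.238, 77.344, -5.071], TCP at [0.235, 0.579, 0.405] pointing down, gripper open.
Joint ranges: [-148.97, 148.97], [-28.65, 121.19], [-84.17, 76.75], [9.2, 138.47], [-72.65, 252.65], [3.7, 117.97], [-149.18, 149.18]. Speed limits (degrees/s): [127.2, 127.2, 159.86, 159.86, 180, 180, 180].

## Interface

Orientations are given as [roll, pitch, yaw] about the fixed x, y, z axes, in that order (R = Rz(yaw) Ry(pitch) Rx(roll)).
In Python, from bench import telemetry, viewer, workorder gives the robot as it stands.
- The arm moves only by the tool carry_out, never from a script. Its argument "steps" is a list of rows, each an object of numbers: "tx", "ty", "tz": the shift along the tool's x, y, z in m; "wx", "wy", "wz": the turn, a rotation vector about the tool's x, y, z in degrees. In form: [{"tx": .., "ty": .., "tz": .., "wx": .., "wy": .., "wz": ..}, ...]. A call has 1 to 10 rows; each row is the pose to reach, as a shift and turn from the pose commanded when the call began, along the tool's axes at that moment; what a row does not reach only later rows make up. A row lasts 1/12 s, in which the tool goes at most 41.7 mm and 7.16 degrees, less where a joint would pass 70% of its speed; a pose out of reach is approached as far as the arm can. A call with a gripper value outside its range is refused whole. "fingers" is the finger opening in m, from 0 to 0.087, set as the call begins (left out, the last holds). The fingers move at their own pace and stop on an object; "force" is the grip in N (left out, the last holds). Time passes only in rows, so rows that repeat a pose let the fingers close. It gives the time, the measured TCP pose, the force and the opening at its end, in the units of the state.
- telemetry.get_state(): the state, without advancing time (a new reading comes with each control period).
- viewer.capture(name): name is "side" or "top"; returns the picture (420x560x3 uint8, red, green, blue); there is no depth.
- viewer.calibration(name): a dict with "mtx" (3x3 intrinsics, pixels), "R" (3x3) and "t" (3): a world point X has camera coordinates R X + t. Camera axes: x right, y down, z forward; pixel columns grow to the right and rows downward; lengths in m; the calibration is good to about 2 mm. A picture is of the moment at which its call begins. calibration takes no time and is no camera call.
- workorder.close_job(): hands the job in, once; it reports no verdict.
The state is a dict: "time": time; "joint_pos": joint angles; "joint_vel": joint speeds; "effort": joint torques, N m; "position": TCP position; "tool_rot": TCP orientation; "ft_force": force on the tool from outside, world axes, zero at the start; "ft_torque": the same for the moment, N m; "width": finger opening in m.
Only numpy, scipy, OpenCV 4.12 (cv2) and the standard library are available. Lean on these libraries where they do the work, as an engineer would, in place of code of your own. Each camera call takes 0.05 s, during which the arm holds its last target.

## Working session

There is one attempt and no reset: what is moved stays moved. The work goes in short steps, Python scripts to look and compute and a tool call to move; the robot and the scene stay as the last step left them, time stands still between calls to the robot, and variables do not carry over. Pictures are saved under pics/ and viewed, and the job is handed in when it is done.

Besides the shell and the picture viewer there is one more tool, called after "Call:" as a command line: name --argument value ..., lists and objects as JSON in quotes. carry_out: Moves the arm, as the interface text tells. Its arguments: {"type":"object","properties":{"steps":{"type":"array"},"fingers":{"type":"number"},"force":{"type":"number"}},"required":["steps"]}

```bash
ls; mkdir -p pics
python3 - <<'E'
from bench import telemetry, viewer, workorder
import cv2,numpy as np
np.set_printoptions(precision=4,suppress=True)
s=telemetry.get_state()
for k,v in s.items(): print(k,v)
for n in ("side","top"):
    im=viewer.capture(n); cv2.imwrite(f"pics/{n}0.png",im[:,:,::-1])
    c=viewer.calibration(n); print(n,{k:np.array(v).round(4).tolist() for k,v in c.items()})
E
```

```text
pics
time 0.0
joint_pos [-69.2501  19.0739  -3.7078  83.7055   1.2384  77.3447  -5.0716]
joint_vel [-0.0611 -0.0344 -0.048   0.0813  0.0296 -0.0754  0.1094]
effort [  0.0002 -62.3248   0.025  -38.9907  -0.0614   0.0397   0.0001]
position [0.2345 0.5792 0.4039]
tool_rot [-176.9654   89.9158 -109.009 ]
ft_force [ 0.3085 -0.2549 -0.5021]
ft_torque [ 0.0242 -0.0807  0.0161]
width 0.08689860758347767
side {'mtx': [[408.697, 0.0, 281.2598], [0.0, 408.697, 210.053], [0.0, 0.0, 1.0]], 'R': [[0.9253, -0.3785, -0.0219], [-0.1945, -0.4243, -0.8844], [0.3255, 0.8226, -0.4663]], 't': [-0.5232, 0.1543, 1.0696]}
top {'mtx': [[484.0386, 0.0, 282.4106], [0.0, 484.0386, 203.5441], [0.0, 0.0, 1.0]], 'R': [[0.0271, -0.9996, -0.0119], [-0.9953, -0.0258, -0.0935], [0.0932, 0.0144, -0.9955]], 't': [-0.0373, 0.5315, 1.5495]}
```

View pics/side0.png

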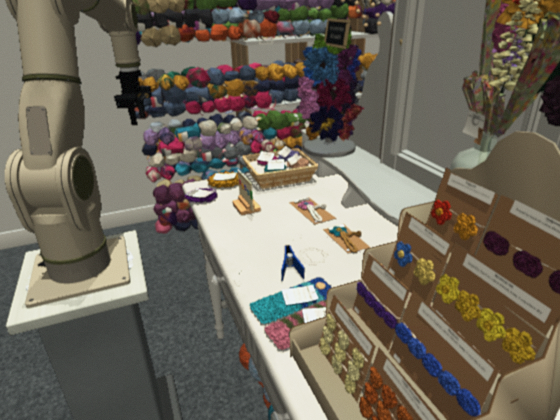

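View pics/top0.png

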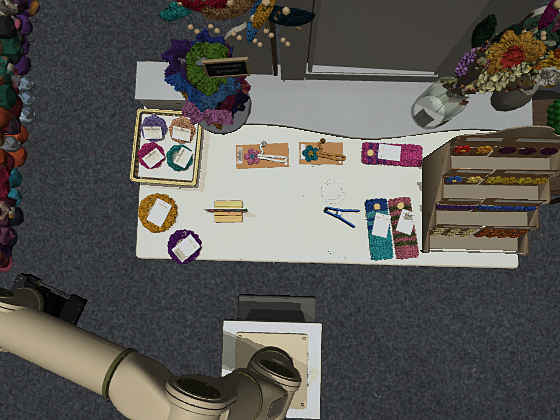

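Run:
```python
import cv2
t=cv2.imread("pics/top0.png"); s=cv2.imread("pics/side0.png")
cv2.imwrite("pics/t_clip.png",cv2.resize(t[190:240,310:380],None,fx=11,fy=11,interpolation=cv2.INTER_CUBIC))
cv2.imwrite("pics/t_sign.png",cv2.resize(t[190:235,195:260],None,fx=12,fy=12,interpolation=cv2.INTER_CUBIC))
cv2.imwrite("pics/s_clip.png",cv2.resize(s[235:290,260:330],None,fx=10,fy=10,interpolation=cv2.INTER_CUBIC))
cv2.imwrite("pics/s_sign.png",cv2.resize(s[170:225,220:280],None,fx=10,fy=10,interpolation=cv2.INTER_CUBIC))
```

```text
(no output)
```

View pics/t_clip.png

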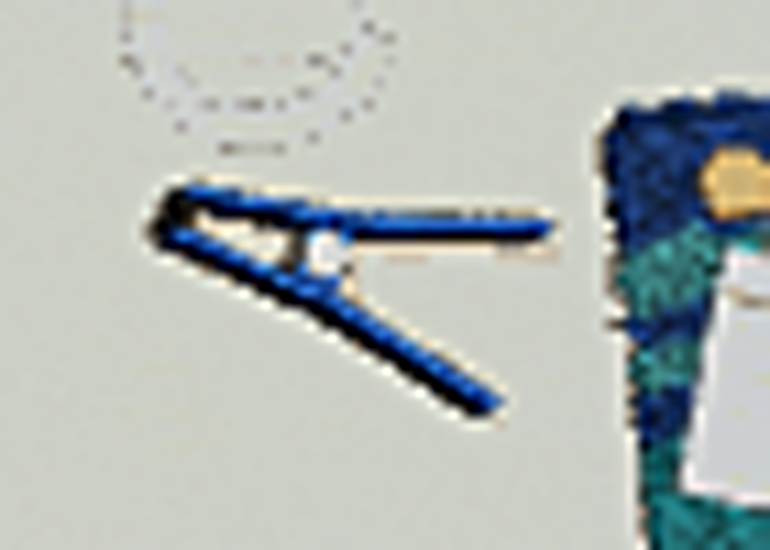

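View pics/t_sign.png

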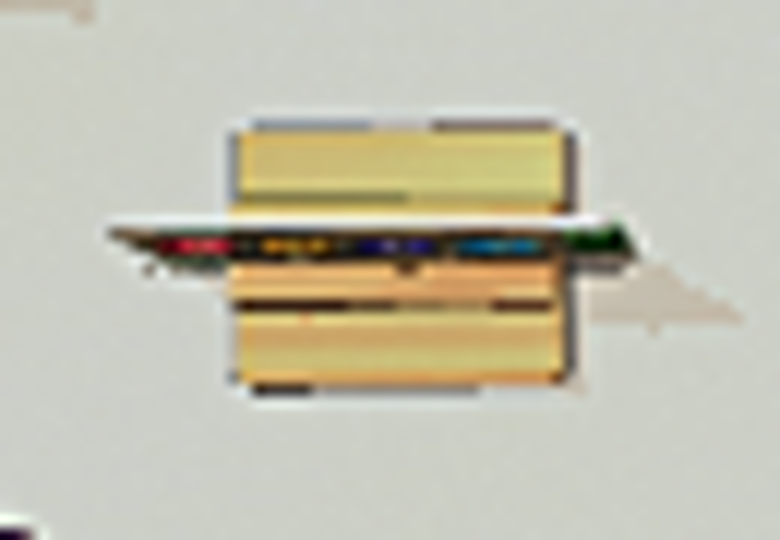

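View pics/s_clip.png

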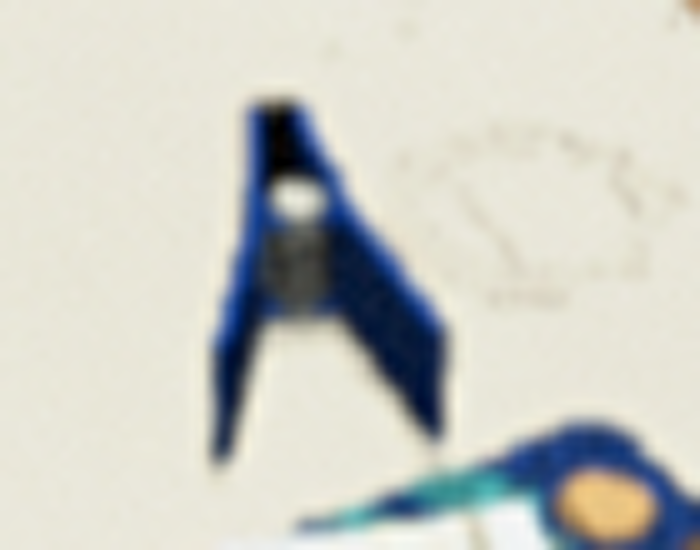

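View pics/s_sign.png

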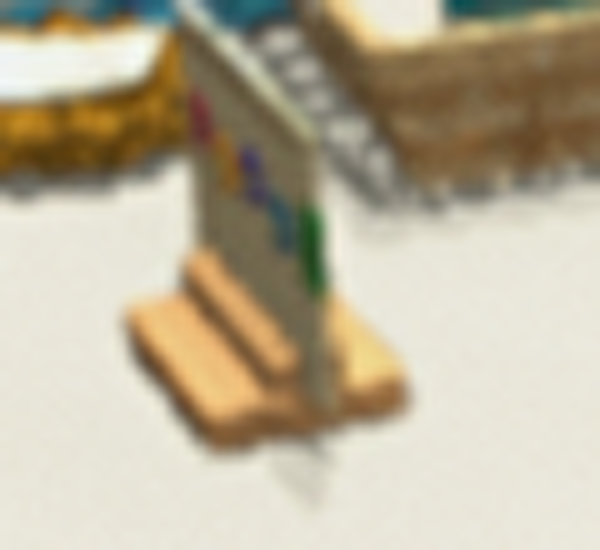

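```bash
cat > h.py <<'E'
import numpy as np,cv2
from scipy.optimize import least_squares
from scipy.spatial.transform import Rotation as Ro
from bench import telemetry, viewer, workorder
np.set_printoptions(precision=4,suppress=True)
CAL={n:{k:np.array(v) for k,v in viewer.calibration(n).items()} for n in("side","top")}
def proj(n,X):
    c=CAL[n]; p=np.atleast_2d(X)@c['R'].T+c['t']; q=p@c['mtx'].T; return q[:,:2]/q[:,2:]
def ray(n,uv,z):
    c=CAL[n]; C=-c['R'].T@c['t']; d=c['R'].T@np.linalg.solve(c['mtx'],[uv[0],uv[1],1]); return C+d*(z-C[2])/d[2]
E
python3 - <<'E'
from h import *
for n in CAL: print(n,-CAL[n]['R'].T@CAL[n]['t'])
T=lambda u,v:(310+u/11-.5,190+v/11-.5); S=lambda u,v:(260+u/10-.5,235+v/10-.5)
# model pts: x,y,z(above underside)
obs=[('top',T(548,222),(-61,1,36)),('top',T(497,402),(-61,-1,36)),('top',T(160,205),(48,0,30)),
('side',S(215,345),(-61,-1,36)),('side',S(447,325),(-61,1,36)),('side',S(218,465),(-61,-1,0)),('side',S(437,440),(-61,1,0)),('side',S(277,100),(48,0,36))]
# robot left=+y ; clip x toward +y world; clip y -> world -x. top image up=+x world
def model(p,m): 
    x,y,a,w=p; mx,sy,z=m; my=sy*w
    c,s=np.cos(a),np.sin(a); return np.array([x+c*mx/1e3-s*my,y+s*mx/1e3+c*my,z/1e3])
def res(p):
    r=[]
    for n,uv,m in obs:
        m=list(m); 
        r.append(proj(n,model(p,m))[0]-uv)
    return np.concatenate(r)
best=None
for sgn in(1,-1):
    ob0=obs
    obs=[(n,uv,(m[0],sgn*m[1]*(-1 if n=='top' else 1),m[2])) for n,uv,m in ob0]
    for flip in (1,-1):
        pass
    r=least_squares(res,[.55,-.13,1.5,.03]); print(sgn,r.x,np.degrees(r.x[2]),r.cost); print(r.fun.reshape(-1,2)); obs=ob0
E
```

```text
side [ 0.166  -1.0124  0.6238]
top [ 0.3856 -0.0458  1.5919]
1 [ 0.5052 -0.2063  1.2821 -0.0154] 73.4598721495114 230.27892006875044
[[ -3.611   13.7982]
 [  3.8821 -11.6872]
 [  0.5888   0.4678]
 [  5.3504  -0.9049]
 [ -5.2484   0.1228]
 [  5.2846  -0.9799]
 [ -4.2238   0.5356]
 [  0.3903  -0.8534]]
-1 [ 0.5052 -0.2063  1.2821  0.0154] 73.45990011151225 230.27892006875578
[[ -3.611   13.7982]
 [  3.8821 -11.6872]
 [  0.5888   0.4678]
 [  5.3504  -0.9049]
 [ -5.2484   0.1227]
 [  5.2846  -0.9799]
 [ -4.2238   0.5356]
 [  0.3903  -0.8534]]
```

Run:
```python
from h import *
T=lambda u,v:(310+u/11-.5,190+v/11-.5); S=lambda u,v:(260+u/10-.5,235+v/10-.5)
obs=[('top',T(548,222),(-61,-1,36)),('top',T(497,402),(-61,1,36)),('top',T(160,205),(48,0,30)),
('side',S(215,345),(-61,1,36)),('side',S(447,325),(-61,-1,36)),('side',S(218,465),(-61,1,0)),('side',S(437,440),(-61,-1,0)),('side',S(277,100),(48,0,36))]
def model(p,m): 
    x,y,a,w=p; mx,sy,z=m; my=sy*w
    c,s=np.cos(a),np.sin(a); return np.array([x+c*mx/1e3-s*my,y+s*mx/1e3+c*my,z/1e3])
for sel in (None,'top','side'):
    oo=[o for o in obs if sel in (None,o[0])]
    res=lambda p:np.concatenate([proj(n,model(p,m))[0]-uv for n,uv,m in oo])
    r=least_squares(res,[.55,-.13,1.5,.03]); print(sel,r.x,np.degrees(r.x[2]),r.cost)
    if sel is None: print(r.fun.reshape(-1,2)); p=r.x
g=p[:2]-.044*np.array([np.cos(p[2]),np.sin(p[2])]); print('grip',g)
im=cv2.imread("pics/top0.png")
# sign: tops of card at z=.115 ends; T crop 195,190 /12 ; side crop 220,170 /10
A=lambda u,v:(195+u/12-.5,190+v/12-.5); B=lambda u,v:(220+u/10-.5,170+v/10-.5)
print('card L top',ray('top',A(108,233),.115),'R top',ray('top',A(628,230),.115))
# side: right edge, far/near corners; top corner, tape mid
for nm,uv,z in(('R topcorner',(316,140),.115),('tape mid',(318,248),.075),('bottom corner',(322,408),.009),('tape top',(315,200),.09),('tape bot',(320,295),.06),('L top',(185,3),.115)):
    print(nm,ray('side',B(*uv),z))
for nm,uv in(('foot UL',(232,128)),('UR',(568,128)),('LR',(568,385)),('LL',(232,385))): print(nm,ray('top',A(*uv),.02))
s=telemetry.get_state(); print(s['time'])
R=Ro.from_euler('xyz',s['tool_rot'],degrees=True).as_matrix(); print(R)
```

```text
None [ 0.505  -0.206   1.2906  0.0278] 73.94780609781967 2.558615314460338
[[ 0.2864  0.9096]
 [-0.0861  1.0351]
 [ 0.471   0.649 ]
 [ 0.38   -0.5093]
 [-0.1322 -0.3758]
 [ 0.3972 -0.5792]
 [ 0.8076  0.0293]
 [ 0.1298 -0.8719]]
top [ 0.5075 -0.2052  1.3039  0.0275] 74.70746279788304 0.02700175859833528
side [ 0.5036 -0.2074  1.2904  0.0279] 73.93240839594927 0.49414511124817745
grip [ 0.4929 -0.2483]
card L top [0.501 0.217 0.115] R top [0.5052 0.0841 0.115 ]
R topcorner [0.5031 0.0848 0.115 ]
tape mid [0.5039 0.0922 0.075 ]
bottom corner [0.5075 0.1105 0.009 ]
tape top [0.5048 0.0953 0.09  ]
tape bot [0.5028 0.0897 0.06  ]
L top [0.499  0.2087 0.115 ]
foot UL [0.538  0.2013 0.02  ]
UR [0.5404 0.1097 0.02  ]
LR [0.4704 0.1073 0.02  ]
LL [0.468  0.1985 0.02  ]
0.1
[[-0.0004 -0.9269  0.3754]
 [-0.0012  0.3754  0.9269]
 [-1.     -0.     -0.0013]]
```

```bash
cat >> h.py <<'E'
import json
def Rt(psi):  # tool pointing down, z at azimuth psi
    x=np.array([0,0,-1.]); z=np.array([np.cos(np.radians(psi)),np.sin(np.radians(psi)),0]); return np.column_stack([x,np.cross(z,x),z])
def rows(p0,R0,targets):
    out=[]
    for p,psi in targets:
        d=R0.T@(np.array(p)-p0); w=Ro.from_matrix(R0.T@Rt(psi)).as_rotvec(degrees=True)
        out.append(dict(zip(("tx","ty","tz","wx","wy","wz"),[round(float(v),3) for v in d]+[round(float(v),1) for v in w])))
    print(json.dumps(out))
def cur():
    s=telemetry.get_state(); return np.array(s['position']),Ro.from_euler('xyz',s['tool_rot'],degrees=True).as_matrix(),s
E
python3 - <<'E'
from h import *
pol=lambda az,r,z:(r*np.cos(np.radians(az)),r*np.sin(np.radians(az)),z)
p0=np.array([.235,.579,.405]);R0=Rt(67.96)
for (a0,a1,r0,r1,q0,q1) in((67.96,36,.625,.6,67.96,40),(36,5,.6,.575,40,12),(5,-26.7,.575,.552,12,-16)):
    tg=[(pol(a0+(a1-a0)*f,r0+(r1-r0)*f,.405),q0+(q1-q0)*f) for f in np.arange(1,11)/10]
    rows(p0,R0,tg); p0=np.array(tg[-1][0]);R0=Rt(tg[-1][1])
E
```

```text
[{"tx": 0.0, "ty": -0.034, "tz": -0.003, "wx": 2.8, "wy": 0.0, "wz": 0.0}, {"tx": 0.0, "ty": -0.068, "tz": -0.009, "wx": 5.6, "wy": 0.0, "wz": 0.0}, {"tx": 0.0, "ty": -0.102, "tz": -0.016, "wx": 8.4, "wy": 0.0, "wz": 0.0}, {"tx": 0.0, "ty": -0.136, "tz": -0.025, "wx": 11.2, "wy": 0.0, "wz": 0.0}, {"tx": 0.0, "ty": -0.168, "tz": -0.036, "wx": 14.0, "wy": 0.0, "wz": 0.0}, {"tx": 0.0, "ty": -0.2, "tz": -0.049, "wx": 16.8, "wy": 0.0, "wz": 0.0}, {"tx": 0.0, "ty": -0.231, "tz": -0.063, "wx": 19.6, "wy": 0.0, "wz": 0.0}, {"tx": 0.0, "ty": -0.261, "tz": -0.079, "wx": 22.4, "wy": 0.0, "wz": 0.0}, {"tx": 0.0, "ty": -0.289, "tz": -0.097, "wx": 25.2, "wy": 0.0, "wz": 0.0}, {"tx": 0.0, "ty": -0.317, "tz": -0.116, "wx": 28.0, "wy": 0.0, "wz": 0.0}]
[{"tx": 0.0, "ty": -0.032, "tz": -0.006, "wx": 2.8, "wy": 0.0, "wz": 0.0}, {"tx": 0.0, "ty": -0.064, "tz": -0.013, "wx": 5.6, "wy": 0.0, "wz": 0.0}, {"tx": 0.0, "ty": -0.094, "tz": -0.022, "wx": 8.4, "wy": 0.0, "wz": 0.0}, {"tx": 0.0, "ty": -0.125, "tz": -0.033, "wx": 11.2, "wy": 0.0, "wz": 0.0}, {"tx": 0.0, "ty": -0.154, "tz": -0.045, "wx": 14.0, "wy"
[... 437 characters left out ...]
": 2.8, "wy": 0.0, "wz": 0.0}, {"tx": 0.0, "ty": -0.062, "tz": -0.016, "wx": 5.6, "wy": 0.0, "wz": 0.0}, {"tx": 0.0, "ty": -0.091, "tz": -0.026, "wx": 8.4, "wy": 0.0, "wz": 0.0}, {"tx": 0.0, "ty": -0.12, "tz": -0.038, "wx": 11.2, "wy": 0.0, "wz": 0.0}, {"tx": 0.0, "ty": -0.149, "tz": -0.051, "wx": 14.0, "wy": 0.0, "wz": 0.0}, {"tx": 0.0, "ty": -0.176, "tz": -0.066, "wx": 16.8, "wy": 0.0, "wz": 0.0}, {"tx": 0.0, "ty": -0.203, "tz": -0.083, "wx": 19.6, "wy": 0.0, "wz": 0.0}, {"tx": 0.0, "ty": -0.228, "tz": -0.101, "wx": 22.4, "wy": 0.0, "wz": 0.0}, {"tx": 0.0, "ty": -0.252, "tz": -0.12, "wx": 25.2, "wy": 0.0, "wz": 0.0}, {"tx": 0.0, "ty": -0.275, "tz": -0.14, "wx": 28.0, "wy": 0.0, "wz": 0.0}]
```

Call:
carry_out --steps '[{"tx":0,"ty":-0.034,"tz":-0.003,"wx":2.8,"wy":0,"wz":0},{"tx":0,"ty":-0.068,"tz":-0.009,"wx":5.6,"wy":0,"wz":0},{"tx":0,"ty":-0.102,"tz":-0.016,"wx":8.4,"wy":0,"wz":0},{"tx":0,"ty":-0.136,"tz":-0.025,"wx":11.2,"wy":0,"wz":0},{"tx":0,"ty":-0.168,"tz":-0.036,"wx":14,"wy":0,"wz":0},{"tx":0,"ty":-0.2,"tz":-0.049,"wx":16.8,"wy":0,"wz":0},{"tx":0,"ty":-0.231,"tz":-0.063,"wx":19.6,"wy":0,"wz":0},{"tx":0,"ty":-0.261,"tz":-0.079,"wx":22.4,"wy":0,"wz":0},{"tx":0,"ty":-0.289,"tz":-0.097,"wx":25.2,"wy":0,"wz":0},{"tx":0,"ty":-0.317,"tz":-0.116,"wx":28,"wy":0,"wz":0}]' --fingers 0.087

```text
time: 0.93
position: [0.4857, 0.3514, 0.4043]
tool_rot: [172.5, 90.0, -147.7]
ft_force: [0.0, 0.5, -0.6]
width: 0.0872
```

Call:
carry_out --steps '[{"tx":0,"ty":-0.032,"tz":-0.006,"wx":2.8,"wy":0,"wz":0},{"tx":0,"ty":-0.064,"tz":-0.013,"wx":5.6,"wy":0,"wz":0},{"tx":0,"ty":-0.094,"tz":-0.022,"wx":8.4,"wy":0,"wz":0},{"tx":0,"ty":-0.125,"tz":-0.033,"wx":11.2,"wy":0,"wz":0},{"tx":0,"ty":-0.154,"tz":-0.045,"wx":14,"wy":0,"wz":0},{"tx":0,"ty":-0.183,"tz":-0.058,"wx":16.8,"wy":0,"wz":0},{"tx":0,"ty":-0.211,"tz":-0.074,"wx":19.6,"wy":0,"wz":0},{"tx":0,"ty":-0.238,"tz":-0.09,"wx":22.4,"wy":0,"wz":0},{"tx":0,"ty":-0.263,"tz":-0.108,"wx":25.2,"wy":0,"wz":0},{"tx":0,"ty":-0.288,"tz":-0.128,"wx":28,"wy":0,"wz":0}]'

```text
time: 1.77
position: [0.5717, 0.0485, 0.4043]
tool_rot: [171.6, 90.0, -176.5]
ft_force: [0.7, 0.6, -0.3]
width: 0.0872
```

Call:
carry_out --steps '[{"tx":0,"ty":-0.031,"tz":-0.007,"wx":2.8,"wy":0,"wz":0},{"tx":0,"ty":-0.062,"tz":-0.016,"wx":5.6,"wy":0,"wz":0},{"tx":0,"ty":-0.091,"tz":-0.026,"wx":8.4,"wy":0,"wz":0},{"tx":0,"ty":-0.12,"tz":-0.038,"wx":11.2,"wy":0,"wz":0},{"tx":0,"ty":-0.149,"tz":-0.051,"wx":14,"wy":0,"wz":0},{"tx":0,"ty":-0.176,"tz":-0.066,"wx":16.8,"wy":0,"wz":0},{"tx":0,"ty":-0.203,"tz":-0.083,"wx":19.6,"wy":0,"wz":0},{"tx":0,"ty":-0.228,"tz":-0.101,"wx":22.4,"wy":0,"wz":0},{"tx":0,"ty":-0.252,"tz":-0.12,"wx":25.2,"wy":0,"wz":0},{"tx":0,"ty":-0.275,"tz":-0.14,"wx":28,"wy":0,"wz":0}]'

```text
time: 2.6
position: [0.4908, -0.2495, 0.4044]
tool_rot: [171.9, 90.0, 155.7]
ft_force: [0.6, -0.7, 0.1]
width: 0.0872
```

Call:
carry_out --steps '[{"tx":0.035,"ty":0,"tz":0,"wx":0,"wy":0,"wz":0},{"tx":0.07,"ty":0,"tz":0,"wx":0,"wy":0,"wz":0},{"tx":0.105,"ty":0,"tz":0,"wx":0,"wy":0,"wz":0},{"tx":0.13,"ty":0,"tz":0,"wx":0,"wy":0,"wz":0},{"tx":0.14,"ty":0,"tz":0,"wx":0,"wy":0,"wz":0},{"tx":0.14,"ty":0,"tz":0,"wx":0,"wy":0,"wz":0}]'

```text
time: 3.1
position: [0.491, -0.2477, 0.2626]
tool_rot: [-176.3, 89.7, 167.6]
ft_force: [0.8, 0.8, -0.6]
width: 0.0873
```

Run:
```python
from h import *
p,R,s=cur(); print(p,R,s['time'],s['joint_pos'])
for n,b in(("side",(200,300,230,340)),("top",(150,250,290,400))):
    im=viewer.capture(n)[:,:,::-1].copy(); a=im[b[0]:b[1],b[2]:b[3]]
    cv2.imwrite(f"pics/{n}1.png",cv2.resize(a,None,fx=5.5 if n=='top' else 6,fy=5.5 if n=='top' else 6,interpolation=cv2.INTER_CUBIC))
```

```text
[ 0.491  -0.2477  0.2626] [[-0.0043  0.2764  0.961 ]
 [ 0.0009  0.961  -0.2764]
 [-1.     -0.0003 -0.0044]] 3.1 [ -8.3553  19.2605  35.8228 106.0684 -12.9443  59.0184  16.6646]
```

View pics/side1.png

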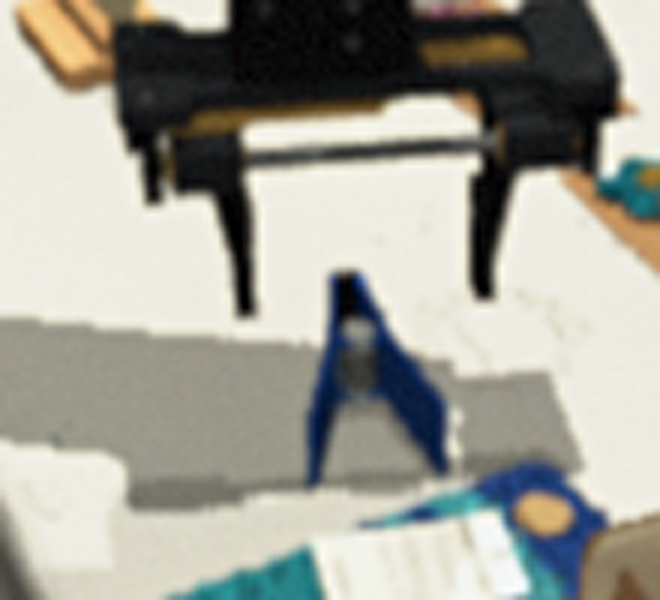

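View pics/top1.png

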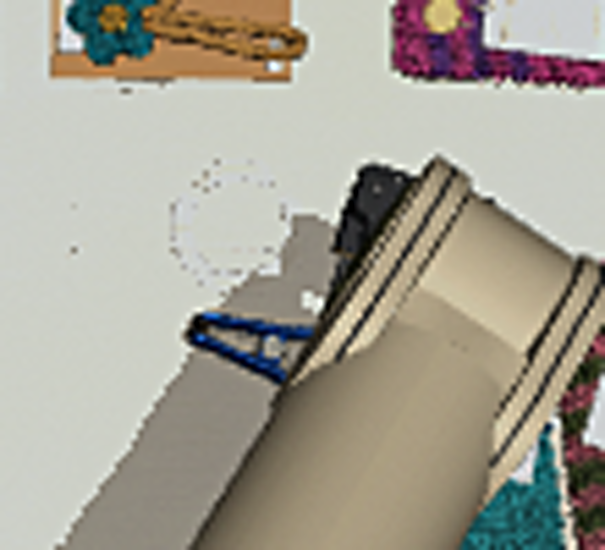

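Run:
```python
from h import *
p,R,s=cur()
for z in(-.0435,-.058,.0435,.058):
  print(z,(proj('side',p+R@[.182,0,z])[0]+.5-[230,200])*6)
```

```text
-0.0435 [263.8824 295.5372]
-0.058 [227.814  298.3718]
0.0435 [478.4083 278.6773]
0.058 [513.8517 275.8918]
```

Call:
carry_out --steps '[{"tx":0.02,"ty":0,"tz":0.003,"wx":0,"wy":0,"wz":0},{"tx":0.045,"ty":0,"tz":0.003,"wx":0,"wy":0,"wz":0},{"tx":0.065,"ty":0,"tz":0.003,"wx":0,"wy":0,"wz":0},{"tx":0.075,"ty":0,"tz":0.003,"wx":0,"wy":0,"wz":0},{"tx":0.077,"ty":0,"tz":0.003,"wx":0,"wy":0,"wz":0},{"tx":0.077,"ty":0,"tz":0.003,"wx":0,"wy":0,"wz":0}]'

```text
time: 3.7
position: [0.4951, -0.2493, 0.1887]
tool_rot: [0.4, 89.9, -15.6]
ft_force: [-0.5, 0.0, -0.4]
width: 0.0867
```

Run:
```python
from h import *
p,R,s=cur(); print(p,p+R@[.164,0,0],R,s['time'],s['ft_force'])
n,b="side",(220,300,240,340)
im=viewer.capture(n)[:,:,::-1].copy(); a=im[b[0]:b[1],b[2]:b[3]]
cv2.imwrite(f"pics/{n}2.png",cv2.resize(a,None,fx=7,fy=7,interpolation=cv2.INTER_CUBIC))
```

```text
[ 0.4951 -0.2493  0.1887] [ 0.4952 -0.2493  0.0247] [[ 0.001   0.2764  0.961 ]
 [-0.0003  0.961  -0.2764]
 [-1.      0.      0.001 ]] 3.7 [-0.5074  0.05   -0.4021]
```

View pics/side2.png

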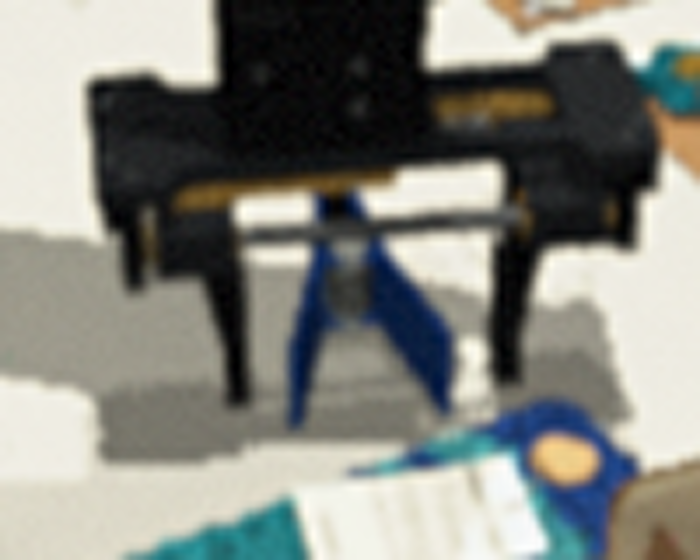

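Call:
carry_out --steps '[{"tx":0.003,"ty":0,"tz":0,"wx":0,"wy":0,"wz":0},{"tx":0.003,"ty":0,"tz":0,"wx":0,"wy":0,"wz":0},{"tx":0.003,"ty":0,"tz":0,"wx":0,"wy":0,"wz":0}]'

```text
time: 4.0
position: [0.4948, -0.2491, 0.1854]
tool_rot: [13.5, 89.9, -2.6]
ft_force: [-0.3, -0.3, -0.0]
width: 0.0871
```

Call:
carry_out --steps '[{"tx":0,"ty":0,"tz":0,"wx":0,"wy":0,"wz":0},{"tx":0,"ty":0,"tz":0,"wx":0,"wy":0,"wz":0},{"tx":0,"ty":0,"tz":0,"wx":0,"wy":0,"wz":0},{"tx":0,"ty":0,"tz":0,"wx":0,"wy":0,"wz":0},{"tx":0,"ty":0,"tz":0,"wx":0,"wy":0,"wz":0},{"tx":0,"ty":0,"tz":0,"wx":0,"wy":0,"wz":0},{"tx":0,"ty":0,"tz":0,"wx":0,"wy":0,"wz":0},{"tx":0,"ty":0,"tz":0,"wx":0,"wy":0,"wz":0},{"tx":0,"ty":0,"tz":0,"wx":0,"wy":0,"wz":0},{"tx":0,"ty":0,"tz":0,"wx":0,"wy":0,"wz":0}]' --fingers 0 --force 23

```text
time: 4.83
position: [0.4946, -0.2491, 0.1847]
tool_rot: [52.3, 90.0, 36.2]
ft_force: [-0.5, -0.7, -0.1]
width: 0.0281
```

Run:
```python
from h import *
p,R,s=cur(); print(p,p+R@[.164,0,0],s['time'],s['ft_force'],s['width'])
for n,b in(("side",(220,300,240,340)),("top",(180,250,290,380))):
    im=viewer.capture(n)[:,:,::-1].copy(); a=im[b[0]:b[1],b[2]:b[3]]
    cv2.imwrite(f"pics/{n}3.png",cv2.resize(a,None,fx=7,fy=7,interpolation=cv2.INTER_CUBIC))
```

```text
[ 0.4946 -0.2491  0.1847] [ 0.4946 -0.2491  0.0207] 4.8333 [-0.4643 -0.65   -0.0573] 0.028138396237320226
```

View pics/side3.png

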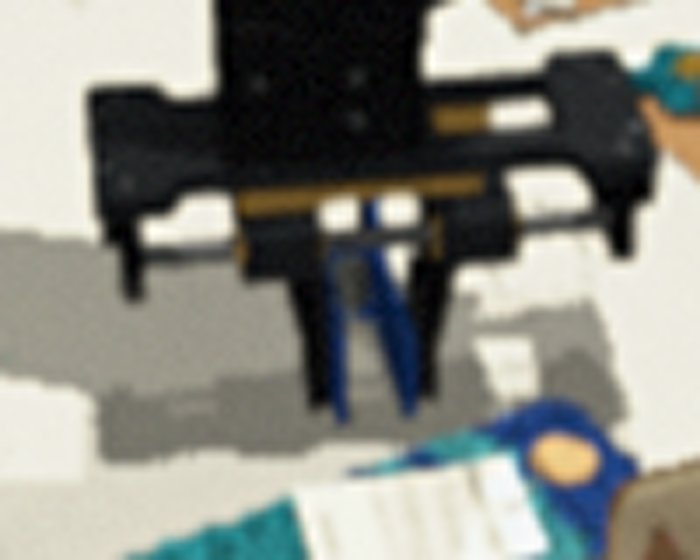

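View pics/top3.png

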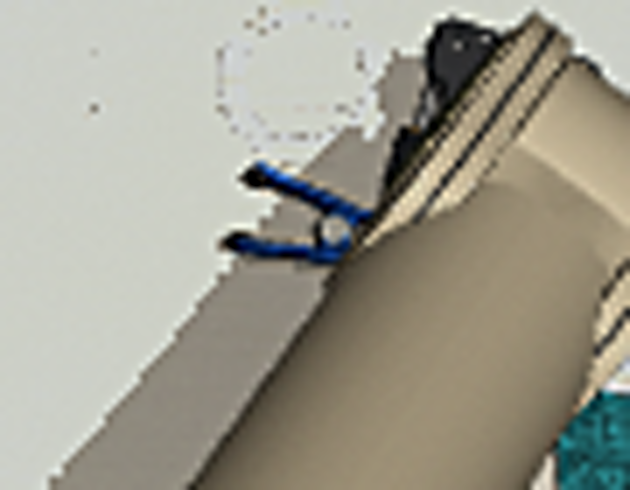

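Fingers still closing at 28 mm, with the jaws opening (tips at about (255,178) and (235,242) in the top crop). I'll wait for them to stop.

Call:
carry_out --steps '[{"tx":0,"ty":0,"tz":0,"wx":0,"wy":0,"wz":0},{"tx":0,"ty":0,"tz":0,"wx":0,"wy":0,"wz":0},{"tx":0,"ty":0,"tz":0,"wx":0,"wy":0,"wz":0},{"tx":0,"ty":0,"tz":0,"wx":0,"wy":0,"wz":0},{"tx":0,"ty":0,"tz":0,"wx":0,"wy":0,"wz":0},{"tx":0,"ty":0,"tz":0,"wx":0,"wy":0,"wz":0}]'

```text
time: 5.43
position: [0.4946, -0.2491, 0.1847]
tool_rot: [68.9, 90.0, 52.8]
ft_force: [-0.3, -0.1, 1.0]
width: 0.0177
```

Run:
```python
from h import *
p,R,s=cur(); print(p,p+R@[.164,0,0],s['time'],s['ft_force'],s['width'])
for n,b in(("top",(180,250,290,380)),):
    im=viewer.capture(n)[:,:,::-1].copy(); a=im[b[0]:b[1],b[2]:b[3]]
    cv2.imwrite(f"pics/{n}4.png",cv2.resize(a,None,fx=8,fy=8,interpolation=cv2.INTER_CUBIC))
```

```text
[ 0.4946 -0.2491  0.1847] [ 0.4946 -0.249   0.0207] 5.4333 [-0.3353 -0.1313  0.9501] 0.017662985359480205
```

View pics/top4.png

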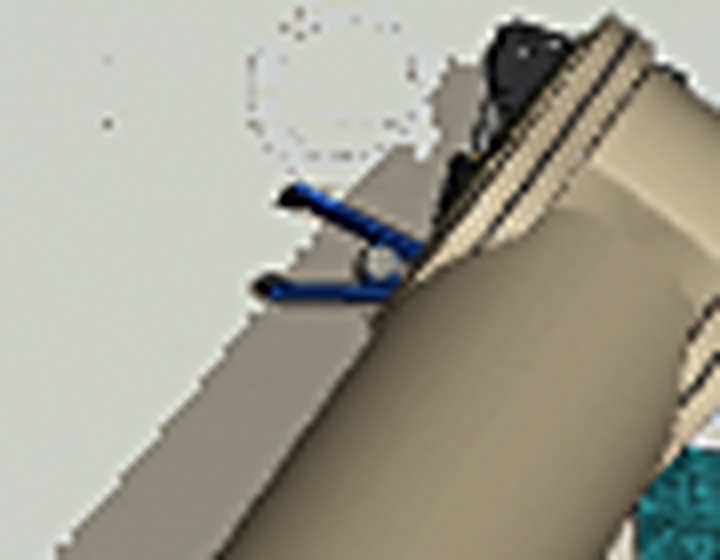

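Run:
```python
from h import *
p,R,s=cur(); g=p+R@[.164,0,0]
f=lambda u,v,z:ray('top',(290+u/8-.5,180+v/8-.5),z)
a=f(292,196,.036);b=f(264,287,.036);c=f(381,262,.03)
print(a,b,c,'gap',np.linalg.norm(a-b)); m=(a+b)/2; d=m-c; print(m,np.degrees(np.arctan2(d[1],d[0])), 'pin-grip in tool',R.T@(c-g), R.T@(m-g)); print(R)
```

```text
[ 0.5334 -0.1639  0.036 ] [ 0.4963 -0.1534  0.036 ] [ 0.5081 -0.2008  0.03  ] gap 0.03852695788630158
[ 0.5149 -0.1587  0.036 ] 80.90983529212177 pin-grip in tool [-0.0093  0.0501 -0.0003] [-0.0153  0.0924 -0.0055]
[[ 0.0001  0.2764  0.961 ]
 [ 0.0001  0.961  -0.2764]
 [-1.      0.0001  0.    ]]
```

Call:
carry_out --steps '[{"tx":-0.01,"ty":0,"tz":0,"wx":0,"wy":0,"wz":0},{"tx":-0.025,"ty":0,"tz":0,"wx":0,"wy":0,"wz":0},{"tx":-0.04,"ty":0,"tz":0,"wx":0,"wy":0,"wz":0},{"tx":-0.05,"ty":0,"tz":0,"wx":0,"wy":0,"wz":0},{"tx":-0.057,"ty":0,"tz":0,"wx":0,"wy":0,"wz":0},{"tx":-0.057,"ty":0,"tz":0,"wx":0,"wy":0,"wz":0}]'

```text
time: 5.98
position: [0.495, -0.2492, 0.2433]
tool_rot: [8.6, 89.9, -7.5]
ft_force: [0.1, 0.1, 0.2]
width: 0.0176
```

Run:
```python
from h import *
p,R,s=cur(); print(p,s['width'],s['ft_force'],s['joint_pos'])
p0=np.array([p[0],p[1],p[2]]);R0=Rt(-16)
T=np.array([.5087,-.036,p[2]])
rows(p0,R0,[(p0+(T-p0)*f,-16+17.7*f) for f in (.07,.17,.29,.42,.55,.68,.8,.91,1,1)])
```

```text
[ 0.495  -0.2492  0.2433] 0.017588242972799262 [0.1439 0.102  0.2223] [ -7.6327  21.2499  35.267  106.4318 -14.5531  56.6858  17.8018]
[{"tx": 0.0, "ty": 0.015, "tz": -0.003, "wx": -1.2, "wy": 0.0, "wz": 0.0}, {"tx": 0.0, "ty": 0.035, "tz": -0.008, "wx": -3.0, "wy": 0.0, "wz": 0.0}, {"tx": 0.0, "ty": 0.061, "tz": -0.013, "wx": -5.1, "wy": 0.0, "wz": 0.0}, {"tx": 0.0, "ty": 0.088, "tz": -0.019, "wx": -7.4, "wy": 0.0, "wz": 0.0}, {"tx": 0.0, "ty": 0.115, "tz": -0.025, "wx": -9.7, "wy": 0.0, "wz": 0.0}, {"tx": 0.0, "ty": 0.142, "tz": -0.031, "wx": -12.0, "wy": 0.0, "wz": 0.0}, {"tx": 0.0, "ty": 0.167, "tz": -0.036, "wx": -14.2, "wy": 0.0, "wz": 0.0}, {"tx": 0.0, "ty": 0.19, "tz": -0.041, "wx": -16.1, "wy": 0.0, "wz": 0.0}, {"tx": 0.0, "ty": 0.209, "tz": -0.046, "wx": -17.7, "wy": 0.0, "wz": 0.0}, {"tx": 0.0, "ty": 0.209, "tz": -0.046, "wx": -17.7, "wy": 0.0, "wz": 0.0}]
```

Call:
carry_out --steps '[{"tx":0,"ty":0.015,"tz":-0.003,"wx":-1.2,"wy":0,"wz":0},{"tx":0,"ty":0.035,"tz":-0.008,"wx":-3,"wy":0,"wz":0},{"tx":0,"ty":0.061,"tz":-0.013,"wx":-5.1,"wy":0,"wz":0},{"tx":0,"ty":0.088,"tz":-0.019,"wx":-7.4,"wy":0,"wz":0},{"tx":0,"ty":0.115,"tz":-0.025,"wx":-9.7,"wy":0,"wz":0},{"tx":0,"ty":0.142,"tz":-0.031,"wx":-12,"wy":0,"wz":0},{"tx":0,"ty":0.167,"tz":-0.036,"wx":-14.2,"wy":0,"wz":0},{"tx":0,"ty":0.19,"tz":-0.041,"wx":-16.1,"wy":0,"wz":0},{"tx":0,"ty":0.209,"tz":-0.046,"wx":-17.7,"wy":0,"wz":0},{"tx":0,"ty":0.209,"tz":-0.046,"wx":-17.7,"wy":0,"wz":0}]'

```text
time: 6.82
position: [0.5079, -0.0303, 0.2409]
tool_rot: [127.0, 89.9, 129.2]
ft_force: [0.8, 1.0, -1.4]
width: 0.0177
```

Run:
```python
from h import *
p,R,s=cur(); print(p,p+R@[.164,0,0],R,s['time'],s['ft_force'],s['width'],s['joint_pos'])
for n,b in(("side",(150,260,200,330)),("top",(180,245,190,300))):
    im=viewer.capture(n)[:,:,::-1].copy(); cv2.imwrite(f"pics/{n}5full.png",im); a=im[b[0]:b[1],b[2]:b[3]]
    k=6 if n=='side' else 7
    cv2.imwrite(f"pics/{n}5.png",cv2.resize(a,None,fx=k,fy=k,interpolation=cv2.INTER_CUBIC))
```

```text
[ 0.5079 -0.0303  0.2409] [ 0.5077 -0.0301  0.0769] [[-0.0014 -0.0372  0.9993]
 [ 0.0018  0.9993  0.0372]
 [-1.      0.0018 -0.0014]] 6.8167 [ 0.8012  1.0478 -1.4334] 0.017749768830548043 [-25.7773  14.5715  27.0513 112.7278  -8.1924  54.5986   7.4306]
```

View pics/side5.png

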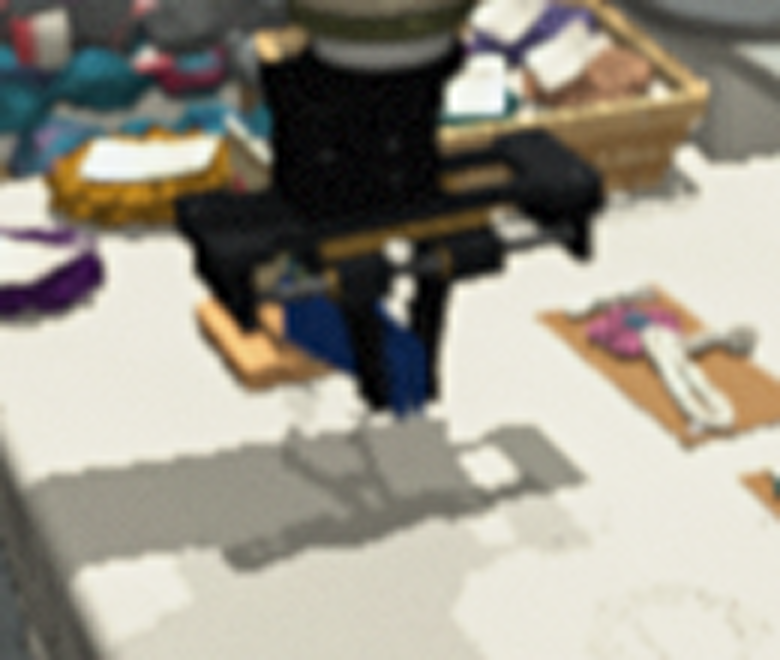

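View pics/top5.png

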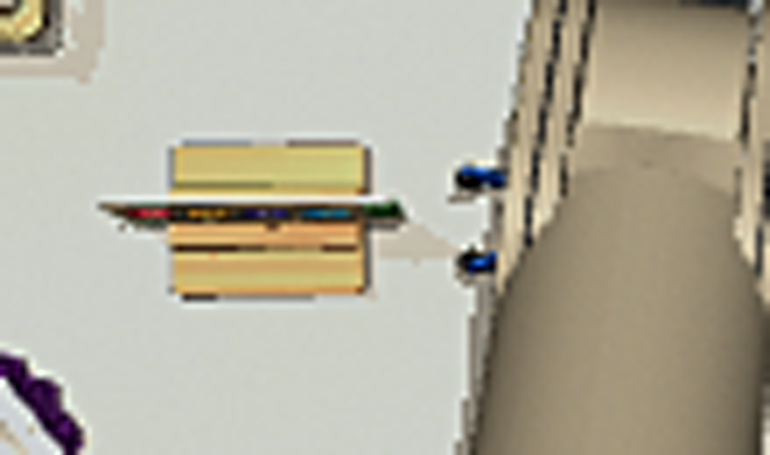

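```bash
cat > ov.py <<'E'
from h import *
import sys
def lever(x,y,q=.35):  # +y side handle lever, squeezes
    c,s=np.cos(q),np.sin(q); return c*x-s*(-y)*-1*-1 if 0 else (c*x - s*y, c*y + s*x)
def wire(pin,a,pitch=0,q=.35):
    # outline pts of +y handle lever outer face (crossing to -y jaw) at rest
    segs=[]
    for sy in(1,-1):
        pts=[(-61,30),(-44,25.4),(-20,19),(0,12),(25,8),(48,5)]
        # handle on +y side; jaws on same side (spring clip, levers pivot: squeezing handle opens same-side jaw)
        P=[]
        for x,y in pts:
            xr,yr=np.cos(q)*x-np.sin(q)*y, np.sin(q)*x+np.cos(q)*y
            P.append((xr/1e3,sy*yr/1e3))
        segs.append(P)
    Rz=Ro.from_euler('z',a,degrees=True)*Ro.from_euler('y',pitch,degrees=True)
    out=[]
    for P in segs:
        for z in(-.018,.018): out.append(Rz.apply([(x,y,z) for x,y in P])+pin)
    return out
def draw(n,fn,b,k,lines,out):
    im=cv2.imread(fn)[b[0]:b[1],b[2]:b[3]]; im=cv2.resize(im,None,fx=k,fy=k,interpolation=cv2.INTER_CUBIC)
    for L,col in lines:
        uv=((proj(n,L)+.5-[b[2],b[0]])*k).astype(np.int32); cv2.polylines(im,[uv.reshape(-1,1,2)],False,col,1)
    cv2.imwrite(out,im)
E
python3 - <<'E'
from ov import *
f=lambda u,v,z:ray('top',(190+u/7-.5,180+v/7-.5),z)
a=f(457,177,.093);b=f(459,261,.093);print(a,b,(a+b)/2)
print('edge top',f(403,209,.115), 'L end',f(100,205,.115))
p,R,s=cur(); g=p+R@[.164,0,0]; pin=g+R@[.0027,.048,0]; print(pin)
ang=np.degrees(np.arctan2(R[1,1],R[0,1]))
W=[(L,(0,0,255)) for L in wire(pin,ang)]
e=np.array([.505,.088,.075]); d=np.array([-.03,1,0])
C=[(np.array([e+[0,0,.04],e+d*.13+[0,0,.04]]),(0,255,255)),(np.array([e+[0,0,-.015],e+[0,0,.015]]),(0,255,255))]
draw('side','pics/side5full.png',(150,260,200,330),6,W+C,'pics/ovs5.png')
draw('top','pics/top5full.png',(180,245,190,300),7,W+C,'pics/ovt5.png')
E
```

```text
[0.5198 0.0616 0.093 ] [0.4824 0.0595 0.093 ] [0.5011 0.0606 0.093 ]
edge top [0.5031 0.0833 0.115 ] L end [0.5014 0.2162 0.115 ]
[0.5061 0.0137 0.0744]
```

View pics/ovs5.png

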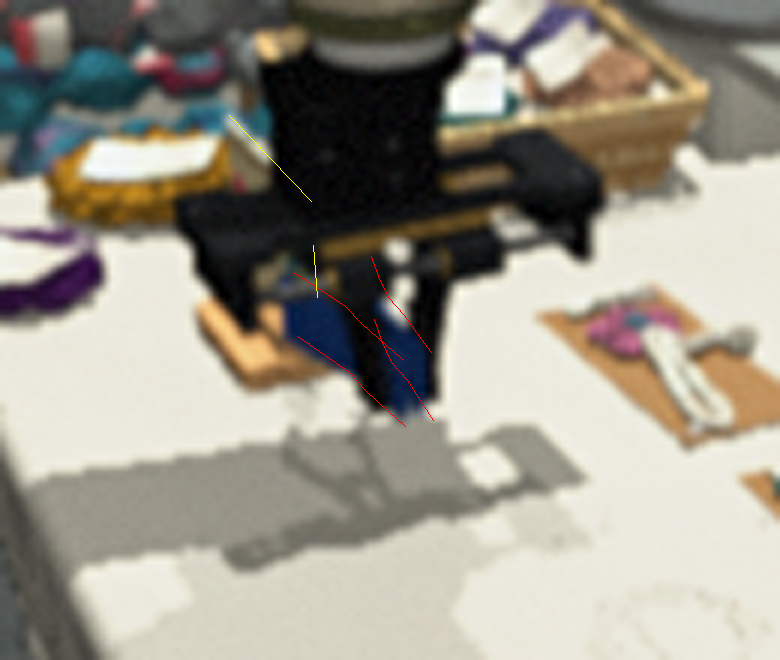

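View pics/ovt5.png

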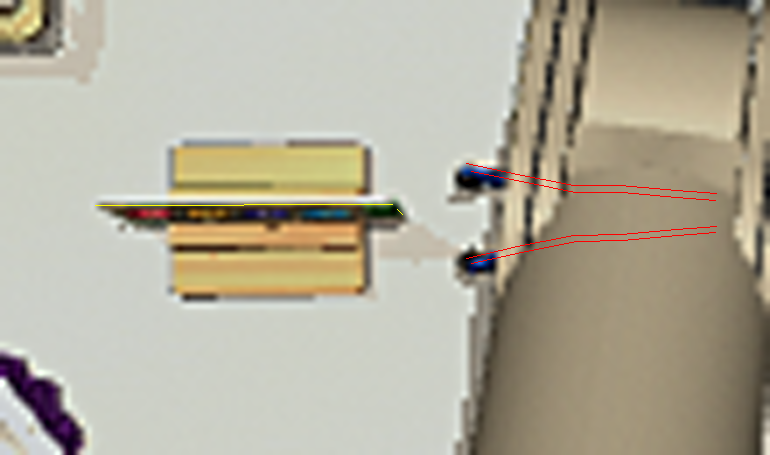

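Call:
carry_out --steps '[{"tx":0,"ty":0.004,"tz":0,"wx":1,"wy":0,"wz":0},{"tx":0,"ty":0.01,"tz":0,"wx":2,"wy":0,"wz":0},{"tx":0,"ty":0.015,"tz":0.001,"wx":2,"wy":0,"wz":0},{"tx":0,"ty":0.015,"tz":0.001,"wx":2,"wy":0,"wz":0},{"tx":0,"ty":0.015,"tz":0.001,"wx":2,"wy":0,"wz":0},{"tx":0,"ty":0.015,"tz":0.001,"wx":2,"wy":0,"wz":0}]'

```text
time: 7.42
position: [0.5086, -0.021, 0.2416]
tool_rot: [-129.0, 90.0, -129.4]
ft_force: [0.8, -0.1, -1.3]
width: 0.0181
```

Run:
```python
from h import *
p,R,s=cur(); print(p,p+R@[.164,0,0],R,s['time'],s['ft_force'],s['width'])
for n,b in(("side",(150,260,200,330)),("top",(180,245,190,300))):
    im=viewer.capture(n)[:,:,::-1].copy(); cv2.imwrite(f"pics/{n}6full.png",im); a=im[b[0]:b[1],b[2]:b[3]]
    k=6 if n=='side' else 7
    cv2.imwrite(f"pics/{n}6.png",cv2.resize(a,None,fx=k,fy=k,interpolation=cv2.INTER_CUBIC))
```

```text
[ 0.5086 -0.021   0.2416] [ 0.5086 -0.0211  0.0776] [[-0.0002  0.0063  1.    ]
 [-0.0002  1.     -0.0063]
 [-1.     -0.0002 -0.0002]] 7.4167 [ 0.8164 -0.0718 -1.2577] 0.018145024020623422
```

View pics/top6.png

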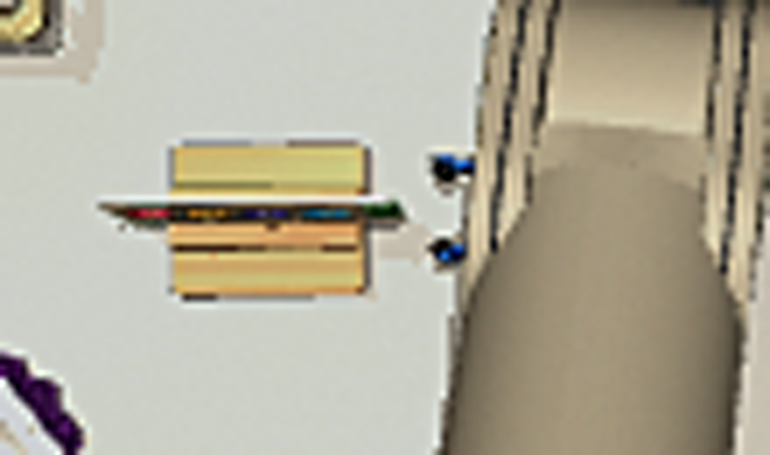

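Run:
```python
from h import *
f=lambda u,v,z:ray('top',(190+u/7-.5,180+v/7-.5),z)
a=f(433,167,.093);b=f(431,250,.093);print(a,b,(a+b)/2)
print('edge top',f(404,206,.115), 'L end',f(100,204,.115),f(404,218,.06))
```

```text
[0.524  0.0725 0.093 ] [0.487  0.0721 0.093 ] [0.5055 0.0723 0.093 ]
edge top [0.5045 0.0829 0.115 ] L end [0.5019 0.2162 0.115 ] [0.5034 0.0875 0.06  ]
```

View pics/side6.png

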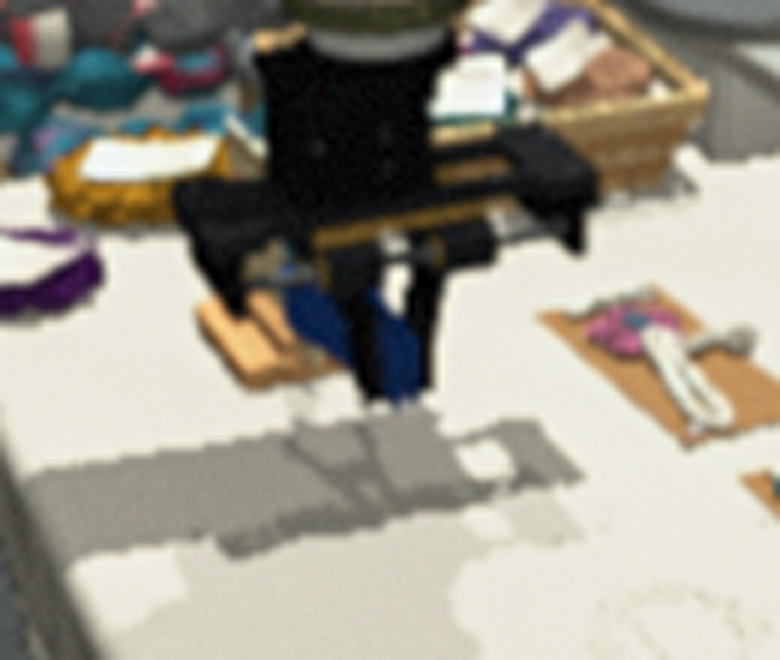

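Call:
carry_out --steps '[{"tx":0,"ty":0.004,"tz":-0.001,"wx":0,"wy":0,"wz":0},{"tx":0,"ty":0.01,"tz":-0.001,"wx":0,"wy":0,"wz":0},{"tx":0,"ty":0.016,"tz":-0.002,"wx":0,"wy":0,"wz":0},{"tx":0,"ty":0.022,"tz":-0.002,"wx":0,"wy":0,"wz":0},{"tx":0,"ty":0.027,"tz":-0.002,"wx":0,"wy":0,"wz":0},{"tx":0,"ty":0.03,"tz":-0.002,"wx":0,"wy":0,"wz":0},{"tx":0,"ty":0.031,"tz":-0.002,"wx":0,"wy":0,"wz":0},{"tx":0,"ty":0.031,"tz":-0.002,"wx":0,"wy":0,"wz":0},{"tx":0,"ty":0.031,"tz":-0.002,"wx":0,"wy":0,"wz":0},{"tx":0,"ty":0.031,"tz":-0.002,"wx":0,"wy":0,"wz":0}]'

```text
time: 8.35
position: [0.5069, 0.0102, 0.2417]
tool_rot: [-95.9, 90.0, -96.3]
ft_force: [0.4, 0.5, -0.3]
width: 0.0175
```

Run:
```python
from h import *
p,R,s=cur(); print(p,p+R@[.164,0,0],R,s['time'],s['ft_force'],s['width'])
for n,b in(("side",(150,260,200,330)),("top",(180,245,190,300))):
    im=viewer.capture(n)[:,:,::-1].copy(); cv2.imwrite(f"pics/{n}7full.png",im); a=im[b[0]:b[1],b[2]:b[3]]
    k=6 if n=='side' else 7
    cv2.imwrite(f"pics/{n}7.png",cv2.resize(a,None,fx=k,fy=k,interpolation=cv2.INTER_CUBIC))
```

```text
[0.5069 0.0102 0.2417] [0.5069 0.0102 0.0777] [[-0.      0.0066  1.    ]
 [-0.0001  1.     -0.0066]
 [-1.     -0.0001 -0.    ]] 8.35 [ 0.3782  0.5457 -0.3072] 0.017512274132971455
```

View pics/top7.png

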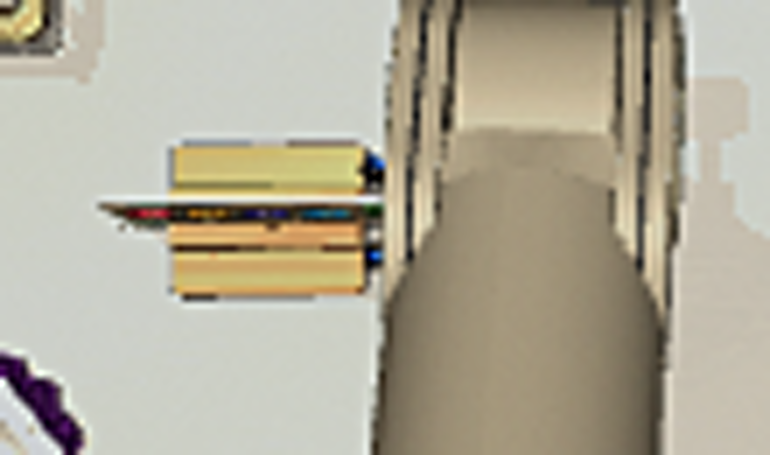

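View pics/side7.png

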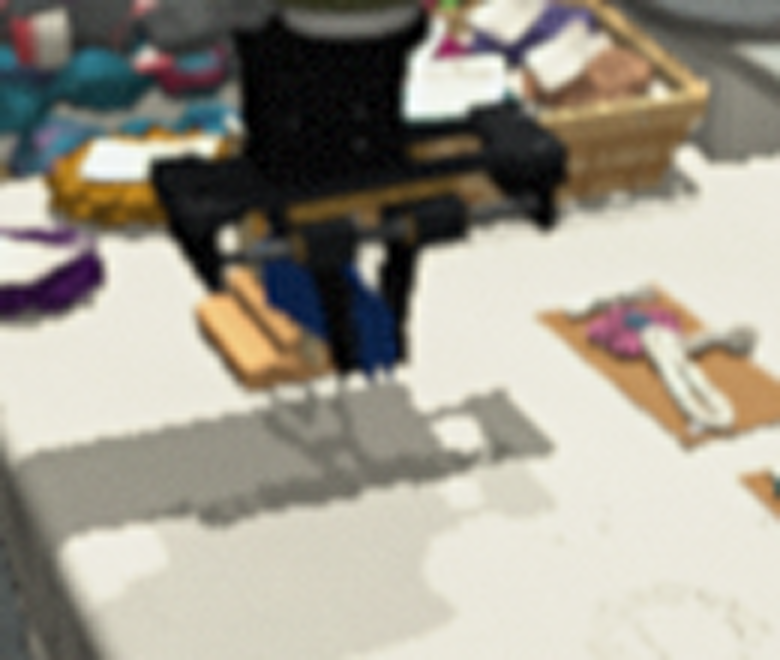

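Run:
```python
from ov import *
p,R,s=cur(); g=p+R@[.164,0,0]; pin=g+np.array([-.0016,.0493,-.0027]); print(pin, s['time'])
W=[(L,(0,0,255)) for L in wire(pin,91.9)]
e=np.array([.5045,.086,.075]); d=np.array([-.02,1,0])
C=[(np.array([e+[0,0,.04],e+d*.13+[0,0,.04]]),(0,255,255)),(np.array([e+[0,0,-.015],e+[0,0,.015]]),(0,255,255))]
draw('side','pics/side7full.png',(180,220,225,275),14,W+C,'pics/ovs7.png')
draw('top','pics/top7full.png',(195,235,205,260),14,W+C,'pics/ovt7.png')
```

```text
[0.5053 0.0596 0.075 ] 8.45
```

View pics/ovs7.png

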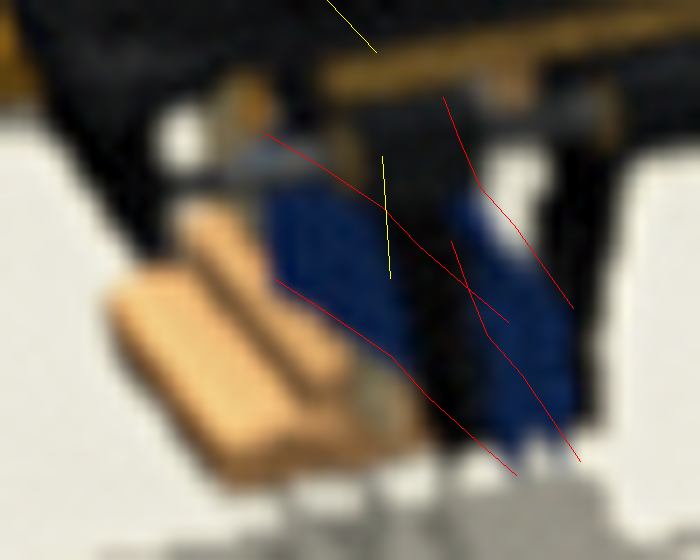

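View pics/ovt7.png

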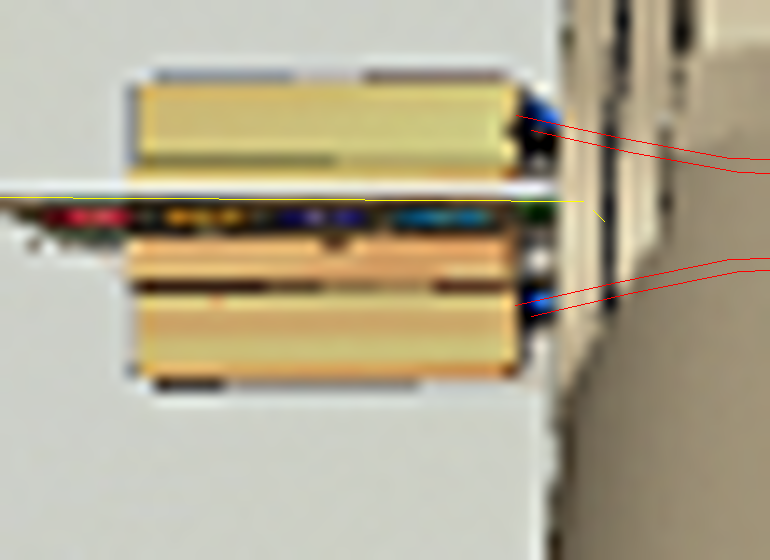

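Run:
```python
from bench import workorder
print(workorder.close_job())
```

```text
the job is handed in; nothing more can be done
None
```

I gripped the blue clip by its handles at 23 N, lifted it level, turned it in line with the card and slid the open jaws over the taped edge. I handed the job in at about 8.5 s, still holding it squeezed; no verdict came back.

Last checks before handing in:
- **Squeeze:** the fingers stopped at 17.5 mm, which matches the fully squeezed handles.
- **Height:** by my estimate from the arm pose, the pin is at about 75 mm, level with the middle of the tape.
- **Edge in the jaws:** it is an estimated 24–29 mm ahead of the pin and within about 1–2 mm of the middle line. The arm hid the edge itself from the cameras in the last pictures, so I worked this out from the jaw tips and earlier pictures.
- **In line:** the clip's middle line is within about 1° of the card. A clip outline drawn over both last pictures fitted well and showed the clip level.
- **No contact:** the force reading stayed below 1 N (noise level), and the card's foot looked unmoved in the top view. The other goods looked undisturbed, and I did not measure their positions.
- **Disagreement:** my readings of the edge differed by about 5 mm along the card (83–88 mm in y). That is well inside the 12–40 mm allowed.

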